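# Put the screwdriver away in the balcony parts drawer

### The arm

A 6-joint arm with a two-finger parallel gripper is mounted at the origin on the work surface. World frame = base frame: x ahead of the robot, y to its left, z up, the work surface at z = 0. Lengths are in m, angles in rad, forces in N, time in s.
With the tool pointing down it reaches from about 0.35 to 0.975 m from the base axis. Payload 4.9 kg.
Tool frame: the origin (TCP) lies at the very end of the fingers, on their centre line; the grasp point (between the pads) lies 19 mm behind it; z points along the fingers, x is the direction in which the jaws open and shut, and the axes are right-handed (so a half turn about z gives the same grasp; the last joint's range is limited). The gripper opens to 85 mm and grips with 20 to 120 N. Pads are 22 mm wide; open, the fingers measure 114 mm over their backs; the gripper's body (76 mm by 85 mm) begins 54 mm behind the grasp point. The pads swing forward as they close: fully open they stand 13 mm farther back than shut.
Start: joints at [1.16, 0.053, 1.613, -0, 1.476, -0.119], TCP at [0.18, 0.599, 0.192] pointing down, gripper open.
Joint ranges: [-3.01, 3.01], [-1.01, 2.22], [0.06, 2.58], [-1.02, 4.17], [0.09, 2.62], [-3.14, 3.14]. Speed limits (rad/s): [2.57, 2.57, 3.14, 3.14, 3.14, 3.14].

### API

Orientations are given as a rotation vector (axis times angle).
In Python, from station import readout, viewer, ctrl, nets gives the robot as it stands. The module is installed in compiled form; this text tells all that it offers.
- The arm moves only by the tool step_arm, never from a script. Its argument "moves" is a list that holds one entry, the list of rows, each a list of 4 numbers: the shift along the world's x, y, z in cm, then the turn about the world's z in rad. In form: [[[dx, dy, dz, yaw], ...]]. A call has 1 to 10 rows; each row shifts and turns the commanded pose from where the row before left it; what a row does not reach is not made up. A row lasts 1/12 s, in which the tool goes at most 41.7 mm and 7.16 degrees, less where a joint would pass 70% of its speed; a pose out of reach is approached as far as the arm can. A call is refused whole if a number of a shift passes 4.17 or a number of a turn 0.125, either way. A call with a gripper value outside its range is refused whole. "grip" is the closure, from 0 (fully open) to 1 (shut), set as the call begins (left out, the last holds). The fingers move at their own pace and stop on an object; "squeeze" is the grip in N (left out, the last holds). Time passes only in rows, so rows that do not move let the fingers close. It gives the time, the measured TCP pose, the force and the opening at its end, in the units of the state.
- readout.get_obs(): the state, without advancing time (a new reading comes with each control period).
- viewer.get_image(name): name is "scene" or "top" or "wrist"; returns the picture (384x512x3 uint8, blue, green, red); there is no depth.
- viewer.calibration(name): a dict with "camera_matrix" (3x3 intrinsics, pixels), "k1" (the pictures are not rectified: a ray, as slopes to the right and down, at radius r is drawn at 1 + k1 r^2 times it, then the intrinsics apply), "R" (3x3) and "t" (3): a world point X has camera coordinates R X + t. Camera axes: x right, y down, z forward; pixel columns grow to the right and rows downward; lengths in m; the calibration is good to about 2 mm. A picture is of the moment at which its call begins: read the wrist's pose just before it. calibration takes no time and is no camera call; for the wrist camera it gives the pose at the moment of the call.
- ctrl.finish_job(): hands the job in, once; it reports no verdict.
Trained networks look in the newest picture that a camera, given by its name, has taken for a name from the list of things; names that differ only in an ending like _2 or _b are one class to them, and where a whole thing is asked for, a point or a joint stands for the part that bears it (a point fixed in the world has none). Each returns a list of dicts, best first, with "confidence" (0 to 1); they miss things now and then, are a little off and sometimes report something else, mostly with a low value. They report only what shows in the picture. A call takes as long as a camera call. They do not tell look-alikes from the thing itself.
- nets.masks_of(camera, thing): "region" (384x512 bool, what is visible of it) and "box" ([left, top, right, bottom] in pixels, round what is visible of it).
- nets.pinpoint(camera, thing): "at" ([column, row] in pixels: a listed point, or the origin of a listed thing).
The state is a dict: "t": time; "q": joint angles; "dq": joint speeds; "effort": joint torques, N m; "tool_pos": TCP position; "tool_rot": TCP orientation; "contact_force": force on the tool from outside, world axes, zero at the start; "wrist_torque": the same for the moment, N m; "opening": finger opening in m.
Only numpy, scipy, OpenCV 4.12 (cv2) and the standard library are available. Lean on these libraries where they do the work, as an engineer would, in place of code of your own. Each camera call takes 0.05 s, during which the arm holds its last target. There are 200 camera calls.

### The job

Put the yellow screwdriver away: pull the drawer of the blue cabinet all the way out to its stop, lay the screwdriver flat on the drawer floor (do not drop it in), then push the drawer fully shut. Leave the glass tumbler of screws, the tape measure and the wooden shim block standing and lying where they are.

Things in the scene. Friction and masses are not known exactly. Their poses are not given: they have to be found in the camera images.
- drawer (a joint): how far the drawer is pulled out of the cabinet, in m: 0 fully shut, 0.170 at its stop. It starts shut or up to 30 mm ajar. It slides with about 2 N of friction (a little more when moved fast), has no spring and stays where it is left.
- drawer_handle (a point): centre of the drawer's steel bar handle, moving with it. x is level, into the cabinet (the drawer comes out along -x), y along the bar, z up. Bar 10 mm thick, 130 mm long, 82 mm above the table, its centre 45 mm in front of the grey drawer front, on a leg at each end; the slot behind it, 40 x 120 mm and open above and below, lets shut fingers hook in.
- drawer_floor (a point): point on the drawer's inner floor, moving with it, mid-width, 115 mm behind the bar; axes as the handle's. Floor 18 mm above the table, 94 mm wide to either side, from 58 mm in front (-x) of this point (inside of the front) to 179 mm behind (+x). Side walls and front rise 52 mm above the floor. At the stop the cabinet leaves the floor uncovered to 100 mm behind this point.
- cabinet: blue metal one-drawer cabinet, fixed to the table, 280 mm deep, 220 mm wide, 118 mm high, its front flush with the shut drawer front (12 mm thick, top edge 70 mm above the table, 38 mm below the cabinet roof). Origin: middle of the front face at table height; x points to its back, y along its width, z up.
- screwdriver: stubby yellow screwdriver lying on the table, 127 mm long, 0.12 kg or so. Square handle 32 mm wide, 32 mm high, 70 mm long; origin under the middle of the handle, on its underside. x points along the thin steel shaft, whose tip lies 90 mm from the origin; the handle's butt lies 35 mm behind the origin; z is up.
- tumbler: clear glass tumbler with screws in it, 66 mm across at the rim, 90 mm high, standing on the table beside the drawer's path, on one side or the other, its axis 165 to 185 mm from the drawer's middle line; to be left alone. Origin: centre of its underside, z up.
- shim_block: wooden shim block lying on the table, 110 x 45 x 30 mm, to be left alone. Origin: centre of its underside, x along its length.
- tape_measure: orange tape measure standing on the table on the other side of the drawer's path, 72 x 40 x 66 mm, to be left alone. Origin: centre of its underside.
There are look-alikes about, which are no part of the job. Leave any pink look-alike of the screwdriver alone.

How it is judged:
On the way, in this order (a step that is already met when the one before it is completed fails the run):
1. the drawer is pulled out to its stop (value of joint drawer above 0.163 m), for 0.2 s.
2. the screwdriver lies flat on the floor of the open drawer, let go (value of joint drawer above 0.11 m and x of screwdriver in the frame of drawer_floor between -0.058 and 0.179 m and y of screwdriver in the frame of drawer_floor between -0.094 and 0.094 m and height (world z) of screwdriver below 0.06 m and angle between screwdriver's own x axis and vertical between 1.35 and 1.79 rad and contact force between the fingers and screwdriver below 0.1 N and linear speed of screwdriver below 0.03 m/s), for 0.2 s.
At the end, for the whole second after the job is handed in: The drawer is shut to within 6 mm and the screwdriver lies flat (shaft within about 0.2 rad of level), let go and at rest in it (value of joint drawer below 0.006 m and x of screwdriver in the frame of drawer_floor between -0.058 and 0.179 m and y of screwdriver in the frame of drawer_floor between -0.094 and 0.094 m and height (world z) of screwdriver between 0.01 and 0.06 m and angle between screwdriver's own x axis and vertical between 1.35 and 1.79 rad and linear speed of screwdriver below 0.02 m/s); the robot touches nothing.
It fails at once if the tumbler is tipped more than 0.3 rad (angle between tumbler's own z axis and vertical above 0.3 rad).
It fails at once if the screwdriver is let go more than about 50 mm above its resting height in the drawer (height (world z) of screwdriver above 0.07 m and contact force between the fingers and screwdriver below 0.02 N).
It fails at once if the tumbler, the tape measure or the shim block is moved more than 30 mm (distance of any of tumbler, tape_measure, shim_block from where it was at the start of the episode above 0.03 m).
It also fails if it takes over 67 s, if anything falls off the work surface, if the arm or the gripper's body presses on something with over 40 N, if the wrist force passes 120 N, or if a joint passes its speed limit or range.

## Working session

There is one attempt and no reset: what is moved stays moved. The work goes in short steps, Python scripts to look and compute and a tool call to move; the robot and the scene stay as the last step left them, time stands still between calls to the robot, and variables do not carry over. Pictures are saved under pics/ and viewed, about 8 in all and at most 12, crops included, and the job is handed in when it is done.

Besides the shell and the picture viewer there is one more tool, called after "Request:" as a command line: name --argument value ..., lists and objects as JSON in quotes. step_arm: Moves the arm, as the interface text tells. Its arguments: {"type":"object","properties":{"moves":{"type":"array","items":{"type":"array","items":{"type":"array","items":{"type":"number"}}}},"grip":{"type":"number"},"squeeze":{"type":"number"}},"required":["moves"]}

```bash
mkdir -p pics && cat > h.py <<'E'
import numpy as np, cv2
from station import readout, viewer, ctrl, nets
def px2w(cal,uv,z):
    K=np.array(cal["camera_matrix"],float);k=cal["k1"];R=np.array(cal["R"]);t=np.array(cal["t"])
    n=cv2.undistortPoints(np.array([[uv]],float),K,np.array([k,0,0,0.]))[0,0]
    d=R.T@np.array([n[0],n[1],1]);c=-R.T@t
    return c+d*(z-c[2])/d[2]
def w2px(cal,X):
    K=np.array(cal["camera_matrix"],float);R=np.array(cal["R"]);t=np.array(cal["t"])
    p=cv2.projectPoints(np.array(X,float).reshape(-1,1,3),cv2.Rodrigues(R)[0],t,K,np.array([cal["k1"],0,0,0.]))[0]
    return p[:,0]
E
python3 - <<'E'
from h import *
np.set_printoptions(precision=3,suppress=True)
o=readout.get_obs();print(o["t"],o["tool_pos"],o["tool_rot"],o["opening"])
ims=[]
for c in ["top","scene"]:
    im=viewer.get_image(c);ims.append(im);cal=viewer.calibration(c)
    print(c,"cam at",-np.array(cal["R"]).T@cal["t"])
    for n,z in [("drawer_handle",.082),("drawer_floor",.018),("cabinet",0),("screwdriver",0),("tumbler",0),("shim_block",0),("tape_measure",0)]:
        for r in nets.pinpoint(c,n)[:3]: print(n,round(r["confidence"],2),np.array(r["at"]),px2w(cal,r["at"],z))
cv2.imwrite("pics/top.png",ims[0]);cv2.imwrite("pics/scene.png",ims[1])
E
```

```text
0.0 [0.18  0.598 0.19 ] [ 2.52   1.874 -0.003] 0.08541019801973812
top cam at [0.517 0.031 1.1  ]
drawer_handle 0.69 [286.8 165. ] [ 0.664 -0.043  0.082]
drawer_floor 0.98 [287.7 131.2] [ 0.777 -0.05   0.018]
cabinet 0.83 [287.2 144.8] [ 0.739 -0.05   0.   ]
screwdriver 0.77 [107.5 255.1] [0.395 0.496 0.   ]
screwdriver 0.71 [186.6 209.2] [0.538 0.256 0.   ]
screwdriver 0.58 [139.7 209.6] [0.535 0.4   0.   ]
tumbler 0.55 [335.6 190. ] [ 0.601 -0.198  0.   ]
shim_block 0.66 [402.1 219.6] [ 0.512 -0.401  0.   ]
shim_block 0.59 [224.5 161.8] [0.685 0.143 0.   ]
tape_measure 0.64 [224.5 159.8] [0.691 0.143 0.   ]
scene cam at [ 1.509 -0.476  0.834]
drawer_handle 0.56 [237.2 216.5] [ 0.667 -0.032  0.082]
drawer_floor 0.39 [330.5 172.6] [0.548 0.391 0.018]
cabinet 0.61 [250.8 253.4] [ 0.735 -0.03   0.   ]
screwdriver 0.71 [293.3 188. ] [0.538 0.247 0.   ]
screwdriver 0.69 [329.9 173.5] [0.53  0.405 0.   ]
screwdriver 0.58 [328.6 149.4] [0.397 0.505 0.   ]
tumbler 0.65 [174.1 248.1] [ 0.609 -0.2    0.   ]
tape_measure 0.67 [294.4 225.9] [0.7   0.139 0.   ]
tape_measure 0.54 [247.3 255.8] [ 0.739 -0.042 -0.   ]
```

View pics/top.png

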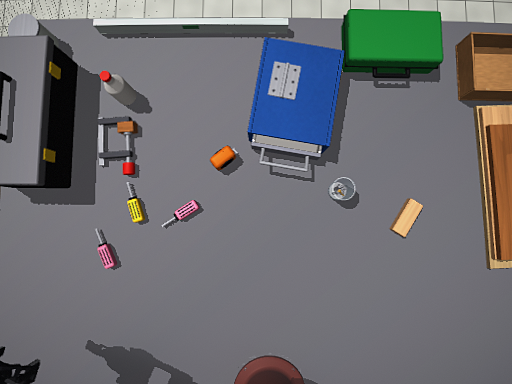

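View pics/scene.png

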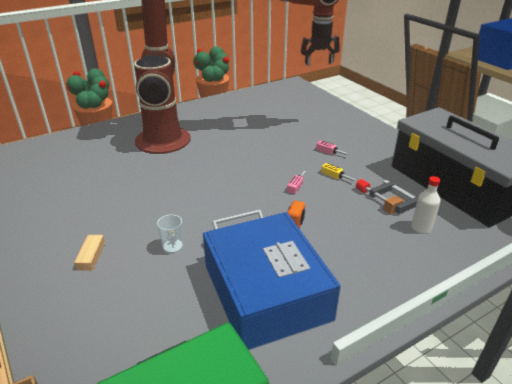

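The top view shows the yellow screwdriver at about (135,209) with its shaft pointing up-image to (129,183). The pink ones are at (187,210) and (106,255). The blue cabinet's handle bar runs from about (262,163) to (307,170), the tumbler is at (342,189) and the tape at (224,157). Next I'll refine the yaws.

```bash
python3 - <<'E'
from h import *
np.set_printoptions(precision=3,suppress=True)
im=viewer.get_image("top");cal=viewer.calibration("top")
a=cv2.resize(im[125:185,235:325],None,fx=7,fy=7,interpolation=cv2.INTER_CUBIC)
b=cv2.resize(im[175:230,110:165],None,fx=7,fy=7,interpolation=cv2.INTER_CUBIC)
cv2.imwrite("pics/a.png",a)
hsv=cv2.cvtColor(im,cv2.COLOR_BGR2HSV)
y=cv2.inRange(hsv,(20,120,80),(35,255,255));y[:, :110]=0;y[:,165:]=0;y[:175]=0;y[235:]=0
ys,xs=np.nonzero(y);P=np.array([px2w(cal,(u,v),.028)[:2] for u,v in zip(xs,ys)])
rect=cv2.minAreaRect(P.astype(np.float32)*1000);print("yellow",len(xs),rect,P.mean(0))
bl=cv2.inRange(hsv,(105,150,100),(125,255,255));bl[:30]=0;bl[165:]=0;bl[:,:240]=0;bl[:,350:]=0
ys,xs=np.nonzero(bl);P=np.array([px2w(cal,(u,v),.118)[:2] for u,v in zip(xs,ys)])
print("blue",len(xs),cv2.minAreaRect(P.astype(np.float32)*1000))
for r in nets.masks_of("top","screwdriver"): 
    ys,xs=np.nonzero(r["region"]);P=np.array([px2w(cal,(u,v),.016)[:2] for u,v in zip(xs,ys)]);print(r["confidence"],r["box"],cv2.minAreaRect(P.astype(np.float32)*1000),P.mean(0))
for n in ["tumbler","tape_measure","shim_block","drawer_handle"]:
  for r in nets.masks_of("top",n)[:2]: print(n,round(r["confidence"],2),r["box"])
E
```

```text
yellow 261 ((533.4120483398438, 403.8122253417969), (71.22869873046875, 37.01253128051758), 18.803157806396484) [0.533 0.405]
blue 6853 ((870.1175537109375, -66.36009216308594), (228.87384033203125, 278.79730224609375), 80.61699676513672)
0.8 [127.8, 182.4, 147.2, 222.5] ((556.4033813476562, 415.8413391113281), (124.63055419921875, 42.17906188964844), 20.54642105102539) [0.541 0.41 ]
0.71 [96.2, 236.4, 116.8, 267.4] ((405.2076416015625, 496.2333679199219), (91.73479461669922, 40.65921401977539), 28.908018112182617) [0.4   0.494]
0.64 [162.8, 202.9, 195.6, 225.2] ((524.6064453125, 269.85003662109375), (33.31075668334961, 110.48995971679688), 32.673194885253906) [0.531 0.26 ]
tumbler 0.95 [327.9, 176.5, 356.8, 199.9]
tape_measure 0.88 [209.2, 146.7, 237.1, 172.2]
shim_block 0.91 [390.6, 197.2, 420.8, 237.1]
drawer_handle 0.88 [251.3, 131.8, 320.9, 174.8]
```

View pics/a.png

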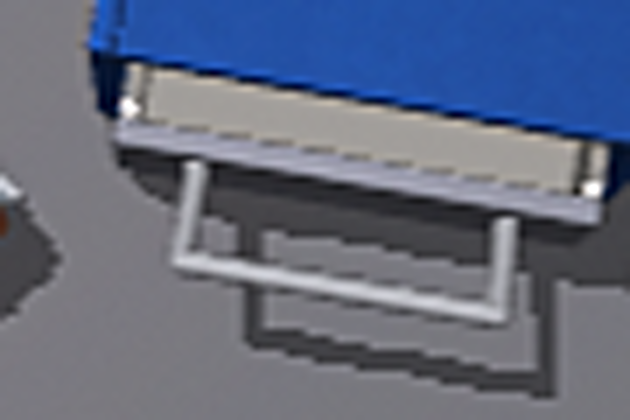

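The crop shows the bar from crop (180,261) to (500,317). The drawer is ajar and the slot behind the bar is clear. Now I'll compute the poses.

```bash
python3 - <<'E'
from h import *
np.set_printoptions(precision=4,suppress=True)
cal=viewer.calibration("top")
f=lambda x,y:((x+.5)/7-.5+235,(y+.5)/7-.5+125)
L=px2w(cal,f(180,261),.084);R=px2w(cal,f(500,317),.084)
d=(L-R)[:2];print("bar",L,R,np.linalg.norm(d),np.degrees(np.arctan2(d[1],d[0])))
c=(L+R)[:2]/2
l2=px2w(cal,f(118,128),.07);r2=px2w(cal,f(600,208),.07);d2=(l2-r2)[:2];print("front edge",l2,r2,np.linalg.norm(d2),np.degrees(np.arctan2(d2[1],d2[0])))
th=np.radians(-9.4);ex=np.array([np.cos(th),np.sin(th)]);ey=np.array([-ex[1],ex[0]])
cab=np.array([.8701,-.0664])-.14*ex
print("cab front",cab,"bar in cab",[(c-cab)@ex,(c-cab)@ey])
print("c",c,"slot",c+.025*ex,"ex",ex)
for n,p in [("tumbler",(.605,-.199)),("tape",(.695,.141))]: print(n,(np.array(p)-cab)@ey)
E
```

```text
bar [0.6724 0.0326 0.084 ] [ 0.6508 -0.097   0.084 ] 0.1313540790106673 80.5140891511978
front edge [0.7297 0.0587 0.07  ] [ 0.6982 -0.14    0.07  ] 0.20115676944531935 80.98499063962134
cab front [ 0.732  -0.0435] bar in cab [np.float64(-0.07127931554182702), np.float64(-0.00029141182872325505)]
c [ 0.6616 -0.0322] slot [ 0.6863 -0.0363] ex [ 0.9866 -0.1633]
tumbler -0.1741171812193382
tape 0.17601669032877737
```

Request:
step_arm --moves '[[[2.1, -2.65, 0, 0.013], [2.1, -2.65, 0, 0.013], [2.1, -2.65, 0, 0.013], [2.1, -2.65, 0, 0.013], [2.1, -2.65, 0, 0.013], [2.1, -2.65, 0, 0.013], [2.1, -2.65, 0, 0.013], [2.1, -2.65, 0, 0.013], [2.1, -2.65, 0, 0.013], [2.1, -2.65, 0, 0.01]]]' --grip 1

```text
t: 1.93
tool_pos: [0.3906, 0.3322, 0.1919]
tool_rot: [2.396, 2.032, 0.001]
contact_force: [0.5, 0.4, 0.3]
opening: -0.0002
```

Request:
step_arm --moves '[[[2.1, -2.65, 0, 0], [2.1, -2.65, 0, 0], [2.1, -2.65, 0, 0], [2.1, -2.65, 0, 0], [2.1, -2.65, 0, 0], [2.1, -2.65, 0, 0], [2.1, -2.65, 0, 0], [2.1, -2.65, 0, 0], [2.1, -2.65, 0, 0], [2.1, -2.65, 0, 0]]]'

```text
t: 2.77
tool_pos: [0.6007, 0.067, 0.1917]
tool_rot: [2.397, 2.031, 0.001]
contact_force: [0.6, 0.4, -0.3]
opening: -0.0003
```

Request:
step_arm --moves '[[[2.1, -2.6, 0, 0], [2.1, -2.6, 0, 0], [2.2, -2.6, 0, 0], [2.15, -2.55, 0, 0], [0, 0, -2.5, 0], [0, 0, -2.5, 0], [0, 0, -1.5, 0], [0, 0, 0, 0]]]'

```text
t: 3.43
tool_pos: [0.6821, -0.0345, 0.1209]
tool_rot: [-2.392, -2.026, 0.009]
contact_force: [-0.6, -0.3, -0.9]
opening: -0.0002
```

```bash
python3 - <<'E'
from h import *
o=readout.get_obs();print(o["tool_pos"])
im=viewer.get_image("wrist");cal=viewer.calibration("wrist")
print(w2px(cal,[o["tool_pos"],[.6616,-.0322,.087],[.6724,.0326,.087],[.6508,-.097,.087],list(o["tool_pos"][:2])+[.082]]))
for r in nets.pinpoint("wrist","drawer_handle")[:2]: print(r,px2w(cal,r["at"],.082))
cv2.imwrite("pics/w1.png",im)
E
```

```text
[ 0.68207666 -0.03451166  0.1209359 ]
[[257.50553953 216.48897186]
 [255.96622791 171.32344493]
 [352.96907428 171.55503495]
 [159.01471061 171.3955604 ]
 [257.56822682 198.80944271]]
{'at': [255.3, 172.8], 'confidence': 0.8} [ 0.66348001 -0.03300821  0.082     ]
```

View pics/w1.png

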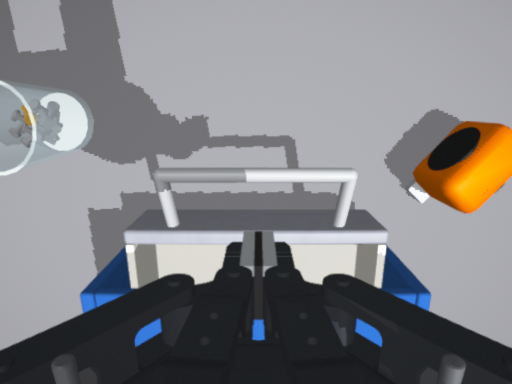

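```bash
python3 - <<'E'
from h import *
np.set_printoptions(precision=4,suppress=True)
for i in range(2):
    o=readout.get_obs();print(o["t"],o["tool_pos"],o["tool_rot"],o["dq"],o["opening"])
    cal=viewer.calibration("wrist");im=viewer.get_image("wrist")
c=-np.array(cal["R"]).T@cal["t"];print("cam",c,np.array(cal["R"])[2])
tp=o["tool_pos"]
print(w2px(cal,[tp,tp+[0,0,.019],tp+np.array([-.0109,.0018,0]),tp+np.array([.0109,-.0018,0]),[.6616,-.0322,.087]]))
cv2.imwrite("pics/w2.png",cv2.resize(im[150:300,180:340],None,fx=4,fy=4,interpolation=cv2.INTER_CUBIC))
E
```

```text
3.5333 [ 0.6848 -0.0346  0.1261] [-2.3955 -2.0309  0.0015] [ 0.0022 -0.0272 -0.0406 -0.002  -0.0025 -0.001 ] -3.468921678515426e-05
3.5833 [ 0.6858 -0.0346  0.1278] [2.3954 2.031  0.0015] [ 0.0009 -0.0173 -0.0239  0.0016 -0.0012 -0.0003] -7.425979748207893e-06
cam [ 0.6216 -0.024   0.3107] [ 0.2559 -0.0419 -0.9658]
[[257.9118 220.0719]
 [257.9144 232.1603]
 [257.9068 201.8861]
 [257.9167 237.6915]
 [255.6543 166.3908]]
```

View pics/w2.png

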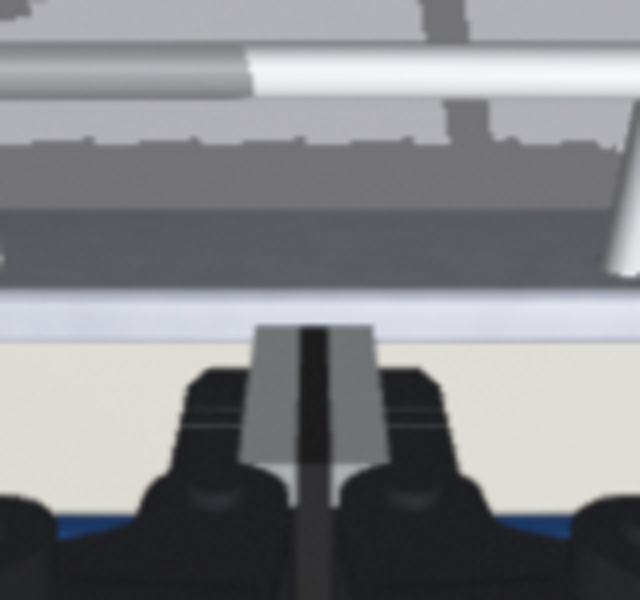

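Request:
step_arm --moves '[[[0, 0, -1.2, 0], [0, 0, -1.2, 0], [0, 0, -0.8, 0], [0, 0, 0, 0], [0, 0, 0, 0]]]'

```text
t: 4.05
tool_pos: [0.6843, -0.0348, 0.0929]
tool_rot: [-2.395, -2.03, 0.003]
contact_force: [-0.3, -0.4, 0.6]
opening: 0.0001
```

```bash
python3 - <<'E'
from h import *
np.set_printoptions(precision=4,suppress=True)
o=readout.get_obs();cal=viewer.calibration("wrist");im=viewer.get_image("wrist")
print(o["tool_pos"],o["contact_force"])
tp=o["tool_pos"]
print(w2px(cal,[tp,tp+np.array([-.0109,.0018,0]),[.6616,-.0322,.087]]))
a=im[130:300,160:360];b=viewer.get_image("scene")[180:280,180:300]
cv2.imwrite("pics/w3.png",np.hstack([cv2.resize(a,(400,340),interpolation=cv2.INTER_CUBIC),cv2.resize(b,(400,340),interpolation=cv2.INTER_CUBIC)]))
E
```

```text
[ 0.6843 -0.0348  0.0929] [-0.2637 -0.3971  0.5736]
[[257.8919 220.0125]
 [257.8772 201.8049]
 [255.8452 179.6249]]
```

View pics/w3.png

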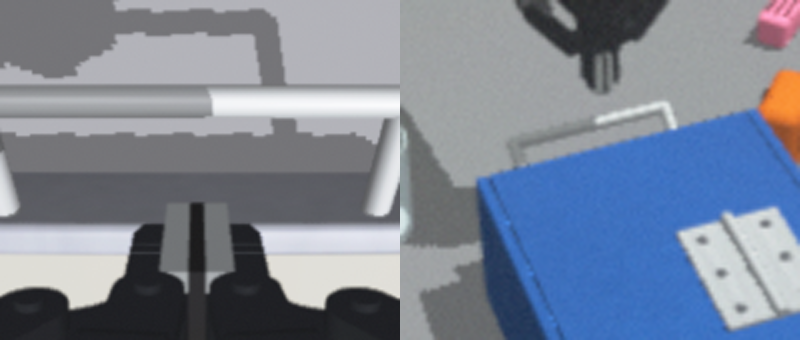

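```bash
python3 - <<'E'
from h import *
np.set_printoptions(precision=4,suppress=True)
o=readout.get_obs();tp=o["tool_pos"];print(tp)
s=viewer.calibration("scene");w=viewer.calibration("wrist")
print("scene pred",w2px(s,[tp]))
for z in (.08,.093,.1,.11,.12,.13): print(z,px2w(s,(240,206.5),z),px2w(w,(258,231.5),z))
E
```

```text
[ 0.6854 -0.035   0.0947]
scene pred [[239.3229 216.7814]]
0.08 [ 0.6296 -0.002   0.08  ] [ 0.6981 -0.037   0.08  ]
0.093 [ 0.6447 -0.0102  0.093 ] [ 0.6931 -0.0362  0.093 ]
0.1 [ 0.6529 -0.0146  0.1   ] [ 0.6904 -0.0357  0.1   ]
0.11 [ 0.6646 -0.0209  0.11  ] [ 0.6865 -0.0351  0.11  ]
0.12 [ 0.6762 -0.0272  0.12  ] [ 0.6826 -0.0345  0.12  ]
0.13 [ 0.6879 -0.0335  0.13  ] [ 0.6787 -0.0338  0.13  ]
```

Request:
step_arm --moves '[[[0, 0, -1.0, 0], [0, 0, -1.0, 0], [0, 0, -1.2, 0], [0, 0, 0, 0], [0, 0, 0, 0], [0, 0, 0, 0]]]'

```text
t: 4.65
tool_pos: [0.6851, -0.0349, 0.0621]
tool_rot: [-2.396, -2.031, 0.001]
contact_force: [0.2, 0.1, 1.4]
opening: -0.0003
```

```bash
python3 - <<'E'
from h import *
np.set_printoptions(precision=4,suppress=True)
o=readout.get_obs();cal=viewer.calibration("wrist");im=viewer.get_image("wrist")
print(o["tool_pos"],o["contact_force"])
a=im[130:300,160:360];b=viewer.get_image("scene")[180:280,180:300]
cv2.imwrite("pics/w4.png",np.hstack([cv2.resize(a,(400,340),interpolation=cv2.INTER_CUBIC),cv2.resize(b,(400,340),interpolation=cv2.INTER_CUBIC)]))
E
```

```text
[ 0.6851 -0.0349  0.0621] [0.1945 0.1195 1.3928]
```

View pics/w4.png

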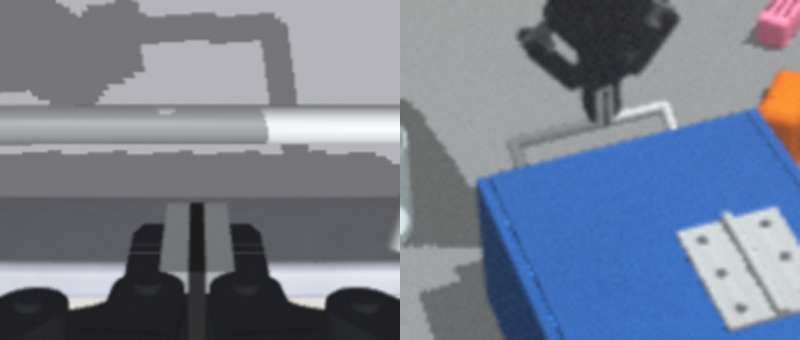

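Request:
step_arm --moves '[[[-0.4, 0, -0.6, 0], [0, 0, -0.8, 0], [0, 0, -0.8, 0], [0, 0, 0, 0], [0, 0, 0, 0]]]'

```text
t: 5.17
tool_pos: [0.6802, -0.0348, 0.0391]
tool_rot: [-2.395, -2.03, 0.003]
contact_force: [0.6, -1.1, 0.6]
opening: 0.0
```

Request:
step_arm --moves '[[[-0.7, 0.12, 0, 0], [-0.7, 0.12, 0, 0], [-0.7, 0.12, 0, 0], [-0.7, 0.12, 0, 0], [-0.7, 0.12, 0, 0]]]'

```text
t: 5.58
tool_pos: [0.646, -0.029, 0.0413]
tool_rot: [2.396, 2.03, 0.001]
contact_force: [2.7, -0.6, 0.9]
opening: 0.0001
```

Request:
step_arm --moves '[[[-1.0, 0.165, 0, 0], [-1.0, 0.165, 0, 0], [-1.0, 0.165, 0, 0], [-1.0, 0.165, 0, 0], [-1.0, 0.165, 0, 0], [-1.0, 0.165, 0, 0], [-1.0, 0.165, 0, 0], [-1.0, 0.165, 0, 0], [-0.8, 0.13, 0, 0], [0, 0, 0, 0]]]'

```text
t: 6.42
tool_pos: [0.5559, -0.0138, 0.04]
tool_rot: [-2.395, -2.03, 0.003]
contact_force: [0.5, 0.5, -0.8]
opening: -0.0003
```

Request:
step_arm --moves '[[[-0.5, 0.08, 0, 0], [-0.5, 0.08, 0, 0], [-0.5, 0.08, 0, 0], [0, 0, 0, 0]]]'

```text
t: 6.75
tool_pos: [0.5417, -0.0117, 0.0399]
tool_rot: [-2.395, -2.03, 0.003]
contact_force: [0.3, 0.8, -0.2]
opening: -0.0001
```

Request:
step_arm --moves '[[[-0.4, 0.065, 0, 0], [-0.4, 0.065, 0, 0], [-0.3, 0.05, 0, 0], [0, 0, 0, 0]]]'

```text
t: 7.08
tool_pos: [0.535, -0.0108, 0.0422]
tool_rot: [2.392, 2.027, 0.007]
contact_force: [7.2, -1.6, 0.1]
opening: -0.0001
```

```bash
python3 - <<'E'
from h import *
np.set_printoptions(precision=4,suppress=True)
o=readout.get_obs();print(o["tool_pos"],o["contact_force"])
im=viewer.get_image("top");cal=viewer.calibration("top")
for n,z in [("drawer_handle",.082),("drawer_floor",.018)]:
    for r in nets.pinpoint("top",n)[:2]: print(n,round(r["confidence"],2),r["at"],px2w(cal,r["at"],z))
cv2.imwrite("pics/t2.png",cv2.resize(im[90:250,90:350],(780,480),interpolation=cv2.INTER_CUBIC))
E
```

```text
[ 0.535  -0.0108  0.0422] [ 7.1761 -1.6412  0.1473]
drawer_floor 0.76 [278.5, 175.6] [ 0.6413 -0.0225  0.018 ]
```

View pics/t2.png

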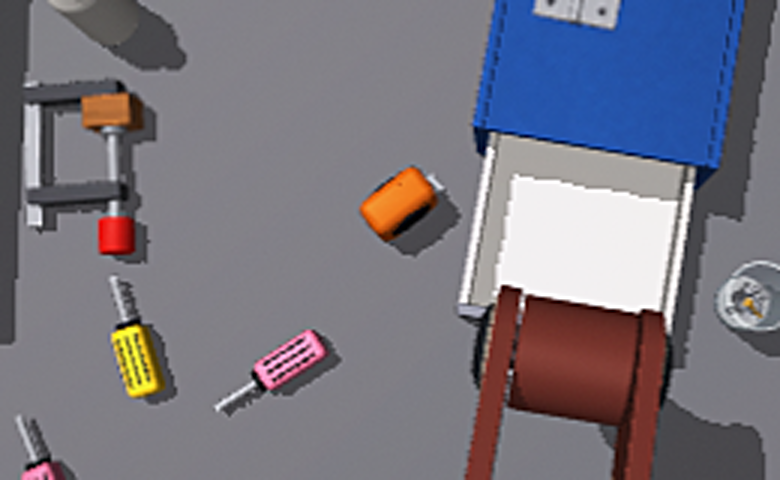

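Request:
step_arm --moves '[[[-0.3, 0.05, 0, 0], [0, 0, 0, 0], [0, 0, 0, 0], [1.0, -0.16, 0, 0], [0.5, -0.08, 0, 0], [0, 0, 2.5, 0], [0, 0, 3.5, 0], [0, 0, 3.5, 0], [0, 0, 3.5, 0], [0, 0, 0, 0]]]'

```text
t: 8.07
tool_pos: [0.5482, -0.0127, 0.1787]
tool_rot: [2.39, 2.026, 0.011]
contact_force: [1.0, -1.0, 0.5]
opening: -0.0004
```

Request:
step_arm --moves '[[[0, 3.5, 0, 0.05], [0, 3.5, 0, 0.05], [0, 3.5, 0, 0.05], [0, 3.5, 0, 0.05], [0, 3.5, 0, 0.05], [0, 3.5, 0, 0.05], [0, 3.5, 0, 0.05], [0, 3.5, 0, 0.05], [0, 3.5, 0, 0.05], [0, 3.5, 0, 0.054]]]' --grip 0

```text
t: 8.9
tool_pos: [0.5432, 0.3393, 0.1691]
tool_rot: [-1.81, -2.566, 0.005]
contact_force: [0.4, -0.3, 0.5]
opening: 0.0855
```

Request:
step_arm --moves '[[[-0.3, 2.2, -1.5, 0], [-0.3, 2.2, -1.5, 0], [-0.3, 2.0, -1.5, 0], [0, 0, -1.5, 0], [0, 0, -0.5, 0], [0, 0, 0, 0], [0, 0, 0, 0], [0, 0, 0, 0]]]'

```text
t: 9.57
tool_pos: [0.5362, 0.4012, 0.1067]
tool_rot: [1.816, 2.563, 0.002]
contact_force: [-0.8, -1.0, 0.1]
opening: 0.0854
```

```bash
python3 - <<'E'
from h import *
np.set_printoptions(precision=4,suppress=True)
o=readout.get_obs();cal=viewer.calibration("wrist");im=viewer.get_image("wrist")
tp=o["tool_pos"];print(tp,o["tool_rot"])
T=cv2.Rodrigues(o["tool_rot"])[0];print("jaw deg",np.degrees(np.arctan2(T[1,0],T[0,0])))
print(w2px(cal,[tp,tp+.0425*T[:,0],tp-.0425*T[:,0],[tp[0],tp[1],.032]]))
hsv=cv2.cvtColor(im,cv2.COLOR_BGR2HSV);y=cv2.inRange(hsv,(20,120,60),(35,255,255))
n,l,s,c=cv2.connectedComponentsWithStats(y);k=1+s[1:,4].argmax();ys,xs=np.nonzero(l==k)
P=np.array([px2w(cal,(u,v),.030)[:2] for u,v in zip(xs,ys)])
print(s[k],cv2.minAreaRect(P.astype(np.float32)*1000),P.mean(0))
for r in nets.pinpoint("wrist","screwdriver")[:2]: print(r,px2w(cal,r["at"],0))
cv2.imwrite("pics/w5.png",im)
E
```

```text
[0.5362 0.4012 0.1067] [1.8158 2.5628 0.0017]
jaw deg 109.36359949431139
[[258.2028 220.1015]
 [330.8541 220.0204]
 [185.5334 219.9816]
 [258.1149 188.6945]]
[ 243  141   40   88 3021] ((533.357421875, 403.82080078125), (72.02413177490234, 31.352157592773438), 18.994047164916992) [0.5319 0.403 ]
{'at': [91.7, 125.2], 'confidence': 0.96} [0.538  0.2475 0.    ]
{'at': [261.6, 179.5], 'confidence': 0.69} [0.5348 0.404  0.    ]
```

View pics/w5.png

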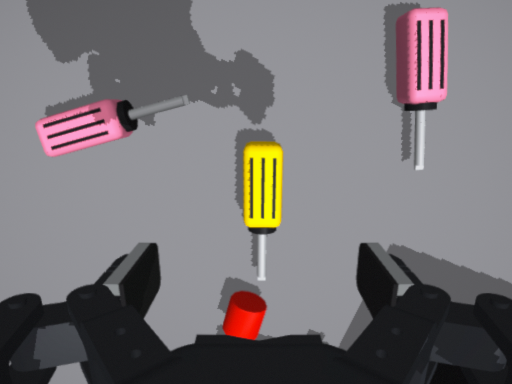

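Request:
step_arm --moves '[[[-0.3, 0.3, -1.5, 0], [0, 0, -2, 0], [0, 0, -2, 0], [0, 0, -2, 0], [0, 0, -1.5, 0], [0, 0, -1.0, 0], [0, 0, 0, 0], [0, 0, 0, 0], [0, 0, 0, 0]]]'

```text
t: 10.42
tool_pos: [0.5332, 0.4055, 0.007]
tool_rot: [1.814, 2.564, 0.003]
contact_force: [0.6, 0.2, 0.8]
opening: 0.0852
```

```bash
python3 - <<'E'
from h import *
np.set_printoptions(precision=4,suppress=True)
o=readout.get_obs();im=viewer.get_image("wrist");print(o["tool_pos"],o["contact_force"],o["opening"])
b=viewer.get_image("scene")[100:220,250:410]
cv2.imwrite("pics/w6.png",np.hstack([cv2.resize(im,(400,300)),cv2.resize(b,(400,300),interpolation=cv2.INTER_CUBIC)]))
E
```

```text
[0.5332 0.4055 0.007 ] [0.6246 0.1762 0.7919] 0.08518771669574232
```

View pics/w6.png

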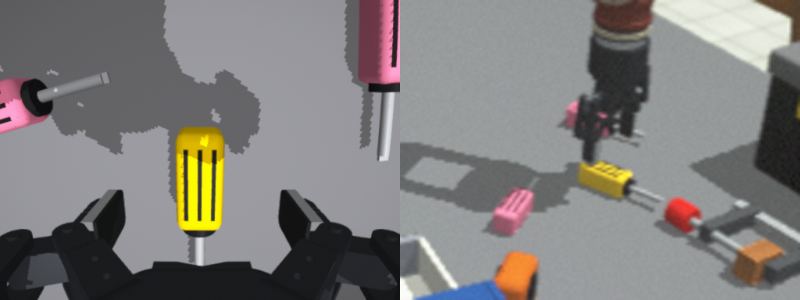

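```bash
python3 - <<'E'
from h import *
np.set_printoptions(precision=1,suppress=True)
o=readout.get_obs();s=viewer.calibration("scene");w=viewer.calibration("wrist")
T=cv2.Rodrigues(o["tool_rot"])[0];tp=o["tool_pos"]
for z in (0,.013,.026,.04,.053,.066):
    q=[tp+sg*.048*T[:,0]+[0,0,z] for sg in(1,-1)]
    a=w2px(s,q);print(z,"scene crop",(a-[250,100])*2.5+[400,0],"wrist crop",w2px(w,q)*.78125)
E
```

```text
0 scene crop [[620.4 165.8]
 [582.9 195. ]] wrist crop [[265.8 171.9]
 [137.7 171.9]]
0.013 scene crop [[621.4 157.8]
 [583.8 186.8]] wrist crop [[270.2 178.1]
 [133.3 178.1]]
0.026 scene crop [[622.4 149.8]
 [584.6 178.6]] wrist crop [[275.2 185.3]
 [128.4 185.2]]
0.04 scene crop [[623.5 141. ]
 [585.6 169.7]] wrist crop [[281.5 194.2]
 [122.1 194.2]]
0.053 scene crop [[624.5 132.8]
 [586.4 161.3]] wrist crop [[288.3 204. ]
 [115.4 204. ]]
0.066 scene crop [[625.5 124.5]
 [587.3 152.8]] wrist crop [[296.4 215.6]
 [107.4 215.6]]
```

Request:
step_arm --moves '[[[0, 0, -0.7, 0], [0, 0, -0.7, 0], [0, -0.1, -0.6, 0], [0, 0, 0, 0], [0, 0, 0, 0]]]'

```text
t: 10.93
tool_pos: [0.5315, 0.4033, -0.0156]
tool_rot: [-1.814, -2.564, 0.003]
contact_force: [0.0, 0.7, 0.7]
opening: 0.0853
```

Request:
step_arm --moves '[[[0, 0, -0.5, 0], [0, 0, -0.5, 0], [0, 0, 0, 0], [0, 0, 0, 0]]]'

```text
t: 11.27
tool_pos: [0.5319, 0.4036, -0.025]
tool_rot: [-1.814, -2.564, 0.001]
contact_force: [0.8, -0.4, -0.2]
opening: 0.0856
```

```bash
python3 - <<'E'
from h import *
np.set_printoptions(precision=4,suppress=True)
o=readout.get_obs();im=viewer.get_image("wrist");print(o["t"],o["tool_pos"],o["contact_force"],o["opening"])
b=viewer.get_image("scene")[120:220,270:400]
cv2.imwrite("pics/w7.png",np.hstack([cv2.resize(im,(400,300)),cv2.resize(b,(400,300),interpolation=cv2.INTER_CUBIC)]))
E
```

```text
11.2667 [ 0.5319  0.4036 -0.025 ] [ 0.7858 -0.3609 -0.1576] 0.08561529969873305
```

Request:
step_arm --moves '[[[0, 0, 0, 0], [0, 0, 0, 0], [0, 0, 0, 0], [0, 0, 0, 0], [0, 0, 0, 0], [0, 0, 0, 0], [0, 0, 0, 0], [0, 0, 0, 0]]]' --grip 1 --squeeze 50

```text
t: 12.03
tool_pos: [0.5326, 0.404, -0.024]
tool_rot: [1.814, 2.564, 0.001]
contact_force: [1.1, 0.2, 1.1]
opening: 0.0308
```

```bash
python3 - <<'E'
from h import *
np.set_printoptions(precision=4,suppress=True)
o=readout.get_obs();im=viewer.get_image("wrist");print(o["t"],o["tool_pos"],o["contact_force"],o["opening"])
b=viewer.get_image("scene")[120:220,270:400]
cv2.imwrite("pics/w8.png",np.hstack([cv2.resize(im,(400,300)),cv2.resize(b,(400,300),interpolation=cv2.INTER_CUBIC)]))
E
```

```text
12.0333 [ 0.5326  0.404  -0.024 ] [1.0577 0.1672 1.116 ] 0.030846588562579075
```

View pics/w8.png

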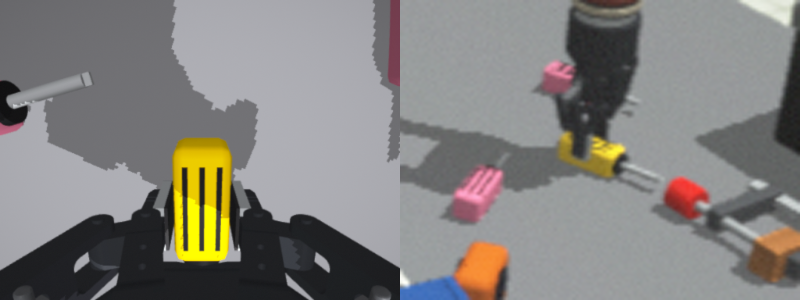

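Request:
step_arm --moves '[[[0, 0, 1, 0], [0, 0, 1.5, 0], [0, 0, 2, 0], [0, 0, 2.5, 0], [0, 0, 2.5, 0], [0, 0, 2.5, 0], [0, 0, 1, 0], [0, 0, 0, 0], [0, 0, 0, 0]]]'

```text
t: 12.88
tool_pos: [0.5324, 0.404, 0.1061]
tool_rot: [1.814, 2.564, 0.001]
contact_force: [-0.7, 0.9, -1.4]
opening: 0.0309
```

Request:
step_arm --moves '[[[0.4, -2.0, 0, -0.02], [0.6, -3.0, 0, -0.04], [0.6, -3.0, 0, -0.04], [0.6, -3.0, 0, -0.04], [0.6, -3.0, 0, -0.04], [0.6, -3.0, 0, -0.04], [0.6, -3.0, 0, -0.04], [0.6, -3.0, 0, -0.04], [0.6, -3.0, 0, -0.04], [0.6, -3.0, 0, -0.04]]]'

```text
t: 13.72
tool_pos: [0.5885, 0.1123, 0.1026]
tool_rot: [-2.266, -2.171, 0.006]
contact_force: [0.2, -0.4, -0.9]
opening: 0.0308
```

Request:
step_arm --moves '[[[0.7, -3.0, 0, -0.04], [0.7, -3.0, 0, -0.04], [0.7, -3.0, 0, -0.036], [0.7, -3.0, 0, 0], [0.5, -1.9, 0, 0], [0, 0, 0, 0], [0, 0, 0, 0], [0, 0, 0, 0]]]'

```text
t: 14.38
tool_pos: [0.6219, -0.0244, 0.1036]
tool_rot: [-2.386, -2.039, 0.003]
contact_force: [-0.2, 0.3, -0.9]
opening: 0.0308
```

```bash
python3 - <<'E'
from h import *
np.set_printoptions(precision=4,suppress=True)
o=readout.get_obs();cal=viewer.calibration("wrist");im=viewer.get_image("wrist")
T=cv2.Rodrigues(o["tool_rot"])[0];print(o["t"],o["tool_pos"],"jaw",np.degrees(np.arctan2(T[1,0],T[0,0])),o["opening"],o["contact_force"])
for c in ["wrist","top"]:
    if c=="top": viewer.get_image("top")
    cal=viewer.calibration(c)
    for n,z in [("drawer_handle",.082),("drawer_floor",.018)]:
        for r in nets.pinpoint(c,n)[:1]: print(c,n,round(r["confidence"],2),np.array(r["at"]),px2w(cal,r["at"],z))
cal=viewer.calibration("wrist")
print("bar pred",w2px(cal,[[.520,-.008,.087]]),"origin pred",w2px(cal,[[.633,-.027,.018]]))
cv2.imwrite("pics/w9.png",im)
E
```

```text
14.3833 [ 0.6219 -0.0244  0.1036] jaw 81.01844946518875 0.030765369614246803 [-0.2487  0.3469 -0.9021]
wrist drawer_handle 0.57 [255.   37.2] [ 0.5196 -0.0097  0.082 ]
wrist drawer_floor 0.26 [ 61.5 191.1] [ 0.6004 -0.1918  0.018 ]
top drawer_floor 0.77 [278.7 177.3] [ 0.6362 -0.0231  0.018 ]
bar pred [[258.1421  34.1418]] origin pred [[256.5163 196.7661]]
```

View pics/w9.png

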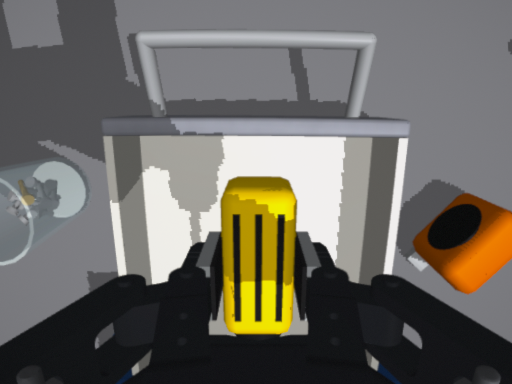

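Request:
step_arm --moves '[[[0, 0, -1.5, 0], [0, 0, -2, 0], [0, 0, -2, 0], [0, 0, -2, 0], [0, 0, -1.5, 0], [0, 0, -1.0, 0], [0, 0, 0, 0], [0, 0, 0, 0], [0, 0, 0, 0]]]'

```text
t: 15.43
tool_pos: [0.6244, -0.0252, 0.007]
tool_rot: [2.387, 2.04, 0.002]
contact_force: [-0.3, 0.3, 0.1]
opening: 0.0307
```

Request:
step_arm --moves '[[[0, 0, -0.3, 0], [0, 0, -0.2, 0], [0, 0, 0, 0], [0, 0, 0, 0]]]'

```text
t: 15.77
tool_pos: [0.6234, -0.0252, 0.0008]
tool_rot: [2.388, 2.04, 0.0]
contact_force: [-0.1, 0.1, -2.3]
opening: 0.0307
```

Request:
step_arm --moves '[[[0, 0, -0.3, 0], [0, 0, 0, 0], [0, 0, 0, 0]]]'

```text
t: 16.02
tool_pos: [0.6231, -0.0251, -0.0027]
tool_rot: [-2.388, -2.04, 0.0]
contact_force: [0.2, 0.0, -1.0]
opening: 0.0309
```

Request:
step_arm --moves '[[[0, 0, -0.2, 0], [0, 0, 0, 0], [0, 0, 0, 0]]]'

```text
t: 16.27
tool_pos: [0.6231, -0.0251, -0.0046]
tool_rot: [-2.388, -2.04, 0.0]
contact_force: [-0.5, -0.3, -0.8]
opening: 0.0306
```

Request:
step_arm --moves '[[[0, 0, -0.15, 0], [0, 0, 0, 0], [0, 0, 0, 0]]]'

```text
t: 16.52
tool_pos: [0.6233, -0.0251, -0.0059]
tool_rot: [-2.389, -2.041, 0.0]
contact_force: [-0.1, 0.6, -0.9]
opening: 0.0309
```

Request:
step_arm --moves '[[[0, 0, -0.15, 0], [0, 0, 0, 0], [0, 0, 0, 0]]]'

```text
t: 16.77
tool_pos: [0.6243, -0.0253, -0.006]
tool_rot: [2.388, 2.04, 0.002]
contact_force: [-0.8, 0.2, 4.8]
opening: 0.0311
```

Request:
step_arm --moves '[[[0, 0, -0.1, 0], [0, 0, 0, 0], [0, 0, 0, 0]]]'

```text
t: 17.02
tool_pos: [0.625, -0.0254, -0.0061]
tool_rot: [2.387, 2.039, 0.003]
contact_force: [-0.2, -0.5, 8.6]
opening: 0.0314
```

Contact with the floor at the expected height, so I'm letting go.

Request:
step_arm --moves '[[[0, 0, 0.1, 0], [0, 0, 0, 0], [0, 0, 0, 0], [0, 0, 0, 0], [0, 0, 0, 0], [0, 0, 0, 0], [0, 0, 0, 0]]]' --grip 0.2

```text
t: 17.6
tool_pos: [0.6231, -0.0251, -0.0076]
tool_rot: [-2.388, -2.04, 0.0]
contact_force: [0.9, 0.6, -0.4]
opening: 0.0683
```

Request:
step_arm --moves '[[[0, 0, 1, 0], [0, 0, 2, 0], [0, 0, 3, 0], [0, 0, 3.5, 0], [0, 0, 3.5, 0], [0, 0, 3.5, 0], [0, 0, 0, 0], [0, 0, 0, 0]]]'

```text
t: 18.27
tool_pos: [0.6256, -0.0255, 0.1624]
tool_rot: [2.384, 2.037, 0.008]
contact_force: [-0.1, 0.4, -0.5]
opening: 0.0683
```

```bash
python3 - <<'E'
from h import *
np.set_printoptions(precision=4,suppress=True)
o=readout.get_obs();cal=viewer.calibration("wrist");im=viewer.get_image("wrist")
print(o["t"],o["tool_pos"],o["opening"],o["contact_force"])
hsv=cv2.cvtColor(im,cv2.COLOR_BGR2HSV);y=cv2.inRange(hsv,(20,120,60),(35,255,255))
n,l,s,c=cv2.connectedComponentsWithStats(y);k=1+s[1:,4].argmax();ys,xs=np.nonzero(l==k)
P=np.array([px2w(cal,(u,v),.048)[:2] for u,v in zip(xs,ys)])
print(s[k],cv2.minAreaRect(P.astype(np.float32)*1000))
for n,z in [("drawer_handle",.082),("screwdriver",.018)]:
    for r in nets.pinpoint("wrist",n)[:2]: print(n,round(r["confidence"],2),np.array(r["at"]),px2w(cal,r["at"],z))
cv2.imwrite("pics/w10.png",im)
E
```

```text
18.2667 [ 0.6256 -0.0255  0.1624] 0.06829532936169132 [-0.0533  0.3899 -0.4752]
[ 241  139   35   76 2356] ((625.906005859375, -25.479137420654297), (30.986175537109375, 70.27373504638672), 81.0364990234375)
drawer_handle 0.83 [257.9  47.5] [ 0.5205 -0.0089  0.082 ]
screwdriver 0.94 [258.1 170.5] [ 0.6254 -0.0253  0.018 ]
```

Request:
step_arm --moves '[[[-2.4, 0.38, 0, 0], [-2.9, 0.46, 0, 0], [-2.9, 0.46, 0, 0], [-2.9, 0.46, 0, 0], [-2.4, 0.38, 0, 0], [-1.0, 0.16, 0, 0], [0, 0, 0, 0], [0, 0, 0, 0]]]' --grip 1

```text
t: 19.08
tool_pos: [0.4775, -0.002, 0.1562]
tool_rot: [-2.387, -2.04, 0.002]
contact_force: [-1.1, 0.3, 0.9]
opening: -0.0001
```

Request:
step_arm --moves '[[[0, 0, -2, 0], [0, 0, -3, 0], [0, 0, -3, 0], [0, 0, -2.5, 0], [0, 0, -1.7, 0], [0, 0, 0, 0], [0, 0, 0, 0]]]'

```text
t: 19.67
tool_pos: [0.4777, -0.0021, 0.0342]
tool_rot: [-2.387, -2.039, 0.004]
contact_force: [-0.3, 0.4, 0.7]
opening: 0.0003
```

Request:
step_arm --moves '[[[0.6, -0.1, 0, 0], [0.6, -0.1, 0, 0], [0.6, -0.1, 0, 0], [0.6, -0.1, 0, 0], [0.6, -0.1, 0, 0], [0.7, -0.12, 0, 0], [0.8, -0.13, 0, 0], [0.8, -0.13, 0, 0], [0.8, -0.13, 0, 0], [0.8, -0.13, 0, 0]]]'

```text
t: 20.5
tool_pos: [0.548, -0.0137, 0.0355]
tool_rot: [-2.388, -2.041, 0.0]
contact_force: [-3.3, -0.5, 2.6]
opening: 0.0005
```

Request:
step_arm --moves '[[[0.8, -0.13, 0, 0], [0.8, -0.13, 0, 0], [0.8, -0.13, 0, 0], [0.8, -0.13, 0, 0], [0.8, -0.13, 0, 0], [0.8, -0.13, 0, 0], [0.8, -0.13, 0, 0], [0.8, -0.13, 0, 0], [0.8, -0.13, 0, 0], [0.8, -0.13, 0, 0]]]'

```text
t: 21.33
tool_pos: [0.628, -0.0268, 0.0355]
tool_rot: [-2.389, -2.041, 0.0]
contact_force: [-2.0, -1.1, 2.1]
opening: -0.0003
```

Request:
step_arm --moves '[[[0.7, -0.12, 0, 0], [0.7, -0.12, 0, 0], [0.7, -0.12, 0, 0], [0.6, -0.1, 0, 0], [0.5, -0.08, 0, 0], [0.4, -0.06, 0, 0], [0.3, -0.05, 0, 0], [0, 0, 0, 0], [0, 0, 0, 0]]]'

```text
t: 22.08
tool_pos: [0.667, -0.0328, 0.0358]
tool_rot: [2.388, 2.04, 0.002]
contact_force: [-0.1, -0.3, 0.9]
opening: 0.0002
```

Request:
step_arm --moves '[[[0.2, -0.03, 0, 0], [0.2, -0.03, 0, 0], [0, 0, 0, 0], [0, 0, 0, 0]]]'

```text
t: 22.42
tool_pos: [0.6706, -0.0335, 0.0357]
tool_rot: [2.388, 2.04, 0.001]
contact_force: [-0.3, 1.3, -0.0]
opening: 0.0002
```

Request:
step_arm --moves '[[[0.2, -0.03, 0, 0], [0.2, -0.03, 0, 0], [0, 0, 0, 0], [0, 0, 0, 0]]]'

```text
t: 22.75
tool_pos: [0.6721, -0.0338, 0.0356]
tool_rot: [-2.385, -2.038, 0.006]
contact_force: [-9.3, 1.0, 6.1]
opening: 0.0003
```

Request:
step_arm --moves '[[[0.2, -0.03, 0, 0], [0.2, -0.03, 0, 0], [0, 0, 0, 0], [0, 0, 0, 0]]]'

```text
t: 23.08
tool_pos: [0.6718, -0.0337, 0.0355]
tool_rot: [-2.379, -2.033, 0.018]
contact_force: [-23.3, 2.9, 15.3]
opening: 0.0004
```

Request:
step_arm --moves '[[[-0.6, 0.1, 0, 0], [-1, 0.16, 0, 0], [-2, 0.33, 0, 0], [-3, 0.5, 0, 0], [-3, 0.5, 1, 0], [-3, 0.5, 3, 0], [-3, 0.5, 3, 0], [-3, 1, 3, 0], [-2, 3, 3, 0], [0, 3, 2, 0]]]'

```text
t: 23.92
tool_pos: [0.4762, 0.0568, 0.1823]
tool_rot: [2.389, 2.035, 0.005]
contact_force: [1.2, -0.5, -0.0]
opening: -0.0002
```

Request:
step_arm --moves '[[[0, 4, 0, 0], [0, 4, 0, 0], [0, 4, 0, 0], [0, 4, 0, 0], [0, 4, 0, 0], [0, 4, 0, 0], [0, 0, 0, 0], [0, 0, 0, 0]]]'

```text
t: 24.58
tool_pos: [0.4773, 0.2989, 0.1794]
tool_rot: [2.385, 2.045, 0.001]
contact_force: [-0.3, 0.2, 0.5]
opening: -0.0
```

```bash
python3 - <<'E'
from h import *
np.set_printoptions(precision=4,suppress=True)
o=readout.get_obs();print(o["t"],o["tool_pos"],o["contact_force"])
ex=np.array([.9866,-.1633]);cab=np.array([.732,-.0435])
for c in ["top","scene"]:
    im=viewer.get_image(c);cal=viewer.calibration(c)
    for n,z in [("drawer_handle",.082),("tumbler",0),("shim_block",0),("tape_measure",0),("screwdriver",0)]:
        for r in nets.pinpoint(c,n)[:3]:
            p=px2w(cal,r["at"],z);print(c,n,round(r["confidence"],2),np.array(r["at"]),p,"ajar %.4f"%(-(p[:2]-cab)@ex-.045) if n=="drawer_handle" else "")
    if c=="top":
        print("bar shut px",w2px(cal,[list(cab-.045*ex)+[.084],[.6616,-.0322,.084]]))
        print(im[145:172,285].sum(1))
        for n in ["tumbler","tape_measure","shim_block"]: print(n,nets.masks_of("top",n)[0]["box"])
E
```

```text
24.5833 [0.4773 0.2989 0.1794] [-0.2837  0.2043  0.462 ]
top drawer_handle 0.9 [284.  156.2] [ 0.6896 -0.0347  0.082 ] ajar -0.0017
top tumbler 0.89 [339.6 190.3] [ 0.6    -0.2102  0.    ] 
top shim_block 0.85 [401.7 218. ] [ 0.5171 -0.4001  0.    ] 
top tape_measure 0.81 [224.  158.5] [0.6948 0.1444 0.    ] 
top screwdriver 0.86 [186.8 209.5] [0.5371 0.2553 0.    ] 
top screwdriver 0.59 [109.3 255.1] [0.3956 0.49   0.    ] 
bar shut px [[284.5632 156.7778]
 [283.135  165.8525]]
[165 170 170 241 237 235 233 229 208 438 326 589 676 430 314 412 410 404
 409 422 308 216 220 194 426 408 406]
tumbler [328.7, 176.0, 355.7, 199.8]
tape_measure [209.2, 147.3, 236.8, 168.4]
shim_block [388.6, 196.2, 421.9, 240.7]
scene drawer_handle 0.47 [240.2 222.1] [ 0.6924 -0.0365  0.082 ] ajar -0.0048
scene tumbler 0.69 [177.3 247.1] [ 0.6098 -0.1911  0.    ] 
scene shim_block 0.95 [ 89.3 256. ] [ 0.5212 -0.4102  0.    ] 
scene tape_measure 0.82 [289.1 223.2] [0.6816 0.1325 0.    ] 
scene screwdriver 0.72 [327.1 150.7] [0.4018 0.4942 0.    ] 
scene screwdriver 0.49 [292.8 188. ] [0.5372 0.2457 0.    ]
```

Both cameras and the push force say the drawer is shut. The bystander boxes haven't changed, and the arm is clear and still.

```bash
python3 -c "
from h import *
print(ctrl.finish_job(), readout.get_obs()['t'])"
```

```text
the job is handed in; nothing more can be done
the job is handed in; nothing more can be done
```

The yellow screwdriver is in the drawer and the drawer is pushed shut. I handed the job in at about 25 s of the 67 s allowed; the hand-in gave no verdict.

**What I did:**
1. I hooked the shut fingers behind the bar and pulled the drawer to its stop, where the force rose to about 7 N with the bar where the full 170 mm should put it.
2. I gripped the yellow screwdriver (opening 31 mm) and lowered it until it touched the drawer floor, with 5–9 N of contact force. Then I let go.
3. I pushed the drawer shut on the bar until the force rose to 23 N, then backed the arm clear.

**Last checks:**
- **Screwdriver:** after release, the wrist camera showed it flat and centred in the drawer, aligned with it to about 0.5°. I could not see it once the drawer was shut.
- **Drawer:** the handle measured within 2 mm of shut from the top camera. The scene camera read 5 mm past shut at lower confidence.
- **Tumbler, tape measure and shim block:** their outlines in the top camera were unchanged to within a few pixels. The position estimates scattered by about 10–20 mm, most for the tape measure in the scene camera. The pink look-alikes are where they were.

**Disagreement:** the reported tool position lies about 25–30 mm beyond where both cameras show the real fingertips. I worked from the pictures and contact forces instead, so the screwdriver grasp was made at a reported height of −24 mm.

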